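Clear the casting press and close its mould for the next run

TASK

Collect all the finished brass castings from the steel catch tray into the blue tote, and lower the upper mould half (the plate with the red grip) over the two locating pins of the green press until it rests flush on the lower half. Once both are done, press the yellow spring pedal right down to its stop to lock the mould, and let it come back up. Leave the other things on the bench where they are.

Things in the scene. Friction and masses are not known exactly. Their poses are not given: they have to be found in the camera images.
- press: Green fixed casting press: bed 120 x 160 mm (x, y) with the aluminium lower mould half on it, top face 42 mm above the bench; housing 115 mm high behind it, face 65 mm in +x of the origin. Origin on the bench under mid-bed; y runs along the line of the pins. Two locating pins, diameter 10 mm, tapered tips, rise 26 mm above the top face at y = -42 and +42 mm
- seat (a point): Point on the top face of the lower mould half, midway between the two pins; axes as the press. The underside of the mould plate rests here
- mould_plate: Upper mould half: loose aluminium plate 80 x 120 mm (x, y), 14 mm thick, about 0.45 kg, two 13 mm through holes at y = -42 and +42 mm, red grip bar on top: 16 mm wide in x, 50 mm long in y, from 14 to 50 mm above the underside. Origin: centre of the underside, z up. Fits either way round
- pedal (a joint): Hinge of the yellow spring pedal, rad: 0 = up (at rest), 0.30 = down on its stop; the spring brings it back up. About 5 N on the pad starts it and 12 N holds it down
- pedal_pad (a point): Centre of the top of the pedal's black rubber pad (50 x 50 mm), moving with it: about 55 mm above the bench when up, 26 mm lower when down; the pad slopes 0.32 rad when up, nearly level when down. The hinge line lies 90 mm away in the point's +x, 20 mm above the bench. The yellow tread is 56 mm wide, on a fixed steel base (140 x 70 mm)
- catch_tray: Steel catch tray, fixed, 260 x 220 mm (x, y), 20 mm high, walls and floor 4 mm. Origin on the bench under its centre
- tote: Blue plastic tote, fixed, open on top, 260 x 220 mm (x, y), 60 mm high, walls and floor 4 mm. Origin on the bench under its centre
- casting1: Finished brass pendant casting: block 40 x 26 x 20 mm (x, y, z) with a small loop that stands out 10 mm further at its +x end; about 80 g. Origin in the centre of its underside. May be absent
- casting2: Finished brass pendant casting: block 40 x 26 x 20 mm (x, y, z) with a small loop that stands out 10 mm further at its +x end; about 80 g. Origin in the centre of its underside. May be absent
- casting3: Finished brass pendant casting: block 40 x 26 x 20 mm (x, y, z) with a small loop that stands out 10 mm further at its +x end; about 80 g. Origin in the centre of its underside. May be absent
- casting4: Finished brass pendant casting: block 40 x 26 x 20 mm (x, y, z) with a small loop that stands out 10 mm further at its +x end; about 80 g. Origin in the centre of its underside. May be absent
- casting5: Finished brass pendant casting: block 40 x 26 x 20 mm (x, y, z) with a small loop that stands out 10 mm further at its +x end; about 80 g. Origin in the centre of its underside. May be absent
- casting6: Finished brass pendant casting: block 40 x 26 x 20 mm (x, y, z) with a small loop that stands out 10 mm further at its +x end; about 80 g. Origin in the centre of its underside. May be absent
- casting7: Finished brass pendant casting: block 40 x 26 x 20 mm (x, y, z) with a small loop that stands out 10 mm further at its +x end; about 80 g. Origin in the centre of its underside. May be absent
- casting8: Finished brass pendant casting: block 40 x 26 x 20 mm (x, y, z) with a small loop that stands out 10 mm further at its +x end; about 80 g. Origin in the centre of its underside. May be absent
- bench_brush: Bystander to be left alone: brush (origin: at the middle of the tool)
- flux_jar: Bystander to be left alone: jar (origin: centre of its underside)
- bangle: Bystander to be left alone: bangle, 68 mm across, lying on top of the press housing (origin: centre of its underside)
- bench_pin: Bystander to be left alone: wooden block (origin: centre of its underside)
- pickle_cup: Bystander to be left alone: cup (origin: centre of its underside)
Things that resemble listed ones, but are neither listed nor needed, are in the scene too. Several things have the shape of the mould_plate; the one meant has the colours described above.

How it is judged:
By the outcome, as a careful person would: the job done as asked, in the order asked, and still so for the second after the job is handed in, with the robot touching nothing.
Of casting1, casting2, casting3, casting4, casting5, casting6, casting7, casting8 only 5 to 8 are there at a start; the rules pass over those that are not, and their reading is None.
At some moment in a run one of casting1, casting2, casting3, casting4, casting5, casting6, casting7, casting8, mould_plate may be knocked a few centimetres aside while the robot is not near it.
Once in a run the grip may slacken for a moment while it holds something.
It also fails if it takes over 210 s, if anything falls off the work surface, if the arm or the gripper's body presses on something with over 40 N, if the wrist force passes 120 N, or if a joint passes its speed limit or range.

ROBOT

A 7-joint arm with a two-finger parallel gripper is mounted at the origin on the work surface. World frame = base frame: x ahead of the robot, y to its left, z up, the work surface at z = 0. Lengths are in m, angles in rad, forces in N, time in s.
With the tool pointing down it reaches from about 0.425 to 0.925 m from the base axis. Payload 6.8 kg.
Tool frame: the origin (TCP) lies midway between the tips of the shut fingers; the grasp point (between the pads) lies 19 mm behind it (bot.pinch_z is the distance from the TCP to the grasp point, in m); z points along the fingers, y is the line along which they close (so a half turn about z gives the same grasp; the last joint's range is limited). The gripper opens to 85 mm and grips with 20 to 120 N. Pads are 22 mm wide; open, the fingers measure 114 mm over their backs; the gripper's body (76 mm by 85 mm) begins 54 mm behind the grasp point. The pads swing forward as they close: fully open they stand 13 mm farther back than shut.
Start: joints at [1.196, 0.477, 0.022, 1.555, -0.011, 1.109, -0.083], TCP at [0.178, -0.651, 0.203] pointing down, gripper open.
Joint ranges: [-2.96, 2.96], [-0.34, 2.1], [-1.41, 1.46], [0.24, 2.44], [-1.37, 4.51], [0.17, 1.92], [-2.96, 2.96]. Speed limits (rad/s): [2.39, 2.39, 3.14, 3.14, 3.14, 3.14, 3.14].

INTERFACE

Orientations are given as a unit quaternion [w, x, y, z].
In Python, from station import bot, imaging gives the robot as it stands. The module is installed in compiled form; this text tells all that it offers.
- The arm moves only by the tool carry_out, never from a script. Its argument "targets" is a list of rows, each a list of 5 numbers: the shift along the tool's x, y, z in cm, then the turn about the tool's z in degrees, then the opening, from -1 (shut) to 1 (fully open). In form: [[x, y, z, yaw, gripper], ...]. A call has 1 to 12 rows; each row shifts and turns the commanded pose from where the row before left it, along the tool's axes as they then stand; what a row does not reach is not made up. A row lasts 1/10 s, in which the tool goes at most 50 mm and 8.59 degrees, less where a joint would pass 70% of its speed; a pose out of reach is approached as far as the arm can. A call is refused whole if a number of a shift passes 5 or a number of a turn 8.59, either way. A call with a gripper value outside its range is refused whole. The fingers move at their own pace and stop on an object; "force" is the grip in N (left out, the last holds). Time passes only in rows, so rows that do not move let the fingers close. It gives the time, the measured TCP pose, the force, the opening and the grip force at its end, in the units of the state.
- bot.get_obs(): the state, without advancing time (a new reading comes with each control period).
- imaging.read_camera(name): name is "side" or "top" or "wrist"; returns the picture (384x512x3 uint8, red, green, blue); there is no depth.
- imaging.calibration(name): a dict with "fx", "fy", "cx", "cy" (pixels), "extrinsics" (4x4, takes a point from world to camera coordinates). Camera axes: x right, y up, looking along -z (the intrinsics and any distortion apply to the point x, -y, -z); pixel columns grow to the right and rows downward; lengths in m; the calibration is good to about 2 mm. A picture is of the moment at which its call begins: read the wrist's pose just before it. calibration takes no time and is no camera call; for the wrist camera it gives the pose at the moment of the call.
- bot.hand_in(): hands the job in; it is judged then, once.
The state is a dict: "t": time; "q": joint angles; "joint_vel": joint speeds; "joint_torque": joint torques, N m; "eef_pos": TCP position; "tool_rot": TCP orientation; "contact_force": force on the tool from outside, world axes, zero at the start; "torque": the same for the moment, N m; "gripper_width": opening from 0.0 (shut) to 1.0 (fully open); "grasp_force": force on a finger pad.
Only numpy, scipy, OpenCV 4.12 (cv2) and the standard library are available. Lean on these libraries where they do the work, as an engineer would, in place of code of your own. Each camera call takes 0.05 s, during which the arm holds its last target. There are 200 camera calls.

## Working session

There is one attempt and no reset: what is moved stays moved. The work goes in short steps, Python scripts to look and compute and a tool call to move; the robot and the scene stay as the last step left them, time stands still between calls to the robot, and variables do not carry over. Pictures are saved under pics/ and viewed, at most 14 in all, crops included, and the job is handed in when it is done.

Besides the shell and the picture viewer there is one more tool, called after "Request:" as a command line: name --pt "numbers of a row" for each row, then --argument value for the rest. carry_out: Moves the arm, as the interface text tells. Its arguments: {"type":"object","properties":{"targets":{"type":"array"},"force":{"type":"number"}},"required":["targets"]}

```bash
mkdir -p pics; ls; cat > h.py <<'E'
import numpy as np,cv2
from station import bot,imaging
def snap(n,f):
    im=imaging.read_camera(n); cv2.imwrite(f'pics/{f}.png',im[:,:,::-1]); return im
def ray(n,uv,z,c=None):
    c=c or imaging.calibration(n); E=np.array(c['extrinsics']); uv=np.atleast_2d(uv).astype(float)
    d=np.stack([(uv[:,0]-c['cx'])/c['fx'],-(uv[:,1]-c['cy'])/c['fy'],-np.ones(len(uv))],1)
    R=E[:3,:3];o=-R.T@E[:3,3];d=d@R
    return o+d*((z-o[2])/d[:,2])[:,None]
def proj(n,P,c=None):
    c=c or imaging.calibration(n); E=np.array(c['extrinsics']); p=np.atleast_2d(P)@E[:3,:3].T+E[:3,3]
    return np.stack([c['cx']+c['fx']*p[:,0]/-p[:,2],c['cy']-c['fy']*p[:,1]/-p[:,2]],1)
E
python3 - <<'E'
from h import *
o=bot.get_obs();print({k:np.round(v,3) for k,v in o.items()},bot.pinch_z)
a=snap('top','t0');b=snap('side','s0');c=snap('wrist','w0')
for n in('top','side','wrist'):
    k=imaging.calibration(n);print(n,{x:y for x,y in k.items() if x!='extrinsics'});print(np.round(k['extrinsics'],3))
cv2.imwrite('pics/top0.png',cv2.resize(a,(800,600),interpolation=cv2.INTER_CUBIC)[:,:,::-1])
E
```

```text
pics
{'t': np.float64(0.0), 'q': array([ 1.196,  0.478,  0.022,  1.556, -0.011,  1.109, -0.083]), 'joint_vel': array([-0.001, -0.   ,  0.002,  0.003, -0.   , -0.002,  0.001]), 'joint_torque': array([-1.0000e-03, -5.9644e+01,  1.6080e+00, -2.8119e+01,  1.2000e-02,
        9.0000e-03, -0.0000e+00]), 'eef_pos': array([ 0.178, -0.651,  0.202]), 'tool_rot': array([-0.001,  0.991,  0.133, -0.   ]), 'contact_force': array([-0.734, -0.489,  0.457]), 'torque': array([-0.005, -0.008, -0.005]), 'grasp_force': np.float64(0.0), 'gripper_width': np.float64(1.0)} 0.0187
top {'fx': 465.9353998636489, 'fy': 465.9353998636489, 'cx': 249.18425092929968, 'cy': 194.83011608021474}
[[-0.018 -1.    -0.008  0.097]
 [ 0.998 -0.018  0.057 -0.56 ]
 [-0.057 -0.007  0.998 -1.429]
 [ 0.     0.     0.     1.   ]]
side {'fx': 471.0156636172674, 'fy': 471.0156636172674, 'cx': 257.3605002611333, 'cy': 195.5029917487568}
[[-0.872 -0.489  0.022  0.526]
 [ 0.277 -0.456  0.846 -0.207]
 [-0.404  0.744  0.532 -1.294]
 [ 0.     0.     0.     1.   ]]
wrist {'fx': 289.59849360613487, 'fy': 289.59849360613487, 'cx': 260.63187053852937, 'cy': 188.30346287653913}
[[ 0.264 -0.965 -0.002 -0.674]
 [ 0.923  0.253 -0.29   0.038]
 [ 0.28   0.075  0.957 -0.379]
 [ 0.     0.     0.     1.   ]]
```

View pics/top0.png

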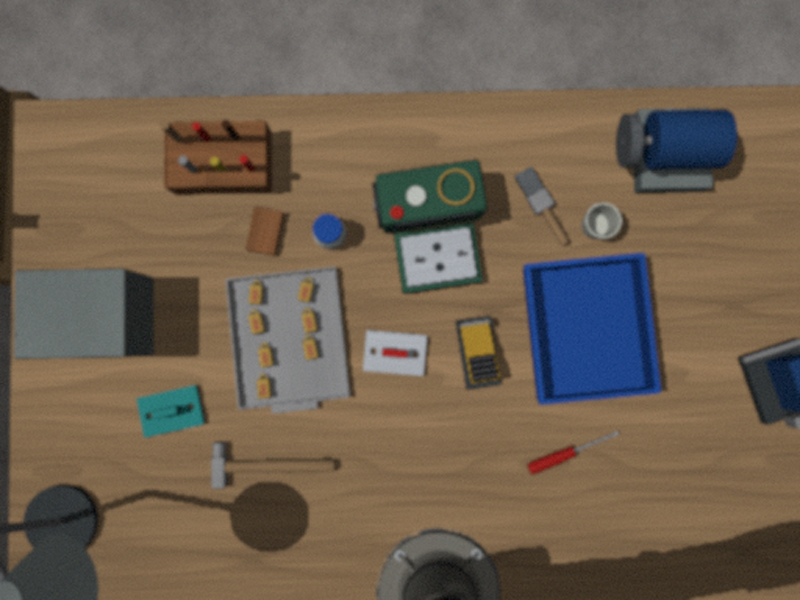

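View pics/s0.png

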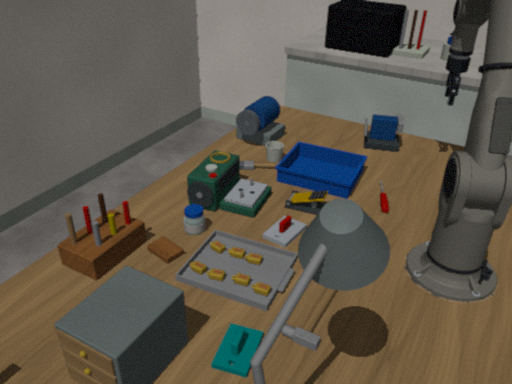

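The top view shows seven castings in the tray at about (255–320, 290–390) of 800x600. The tote is at (593,328), the red-grip plate at (395,353), the press lower half at (437,257) and the pedal pad at (483,367). The teal plate is a decoy.

```bash
cat >> h.py <<'E'
def blobs(m,amin):
    m=cv2.morphologyEx(m.astype(np.uint8)*255,cv2.MORPH_OPEN,np.ones((2,2)))
    return [c for c in cv2.findContours(m,cv2.RETR_EXTERNAL,cv2.CHAIN_APPROX_NONE)[0] if cv2.contourArea(c)>amin]
def rectw(n,c,z,cal=None):
    """min-area rect of contour on plane z: centre(mm), yaw deg of long side, sizes"""
    w=ray(n,c.reshape(-1,2),z,cal)[:,:2]*1000
    (x,y),(a,b),t=cv2.minAreaRect(w.astype(np.float32))
    if a<b:t+=90;a,b=b,a
    return np.round([x,y,(t+90)%180-90,a,b],1)
E
python3 - <<'E'
from h import *
a=cv2.imread('pics/t0.png');h=cv2.cvtColor(a,cv2.COLOR_BGR2HSV);H,S,V=[h[:,:,i].astype(int) for i in range(3)]
def show(nm,m,z,amin):
    for c in blobs(m,amin):
        print(nm,rectw('top',c,z),c.reshape(-1,2).mean(0).round())
U=np.zeros(H.shape,bool);U[170:265,148:225]=1
show('cast',U&(H>12)&(H<30)&(S>95)&(V>120),.024,20)
show('tote',(H>105)&(H<120)&(S>150)&(V>50),.06,2000)
R=(H<8)|(H>172)
U=np.zeros(H.shape,bool);U[205:245,230:280]=1
show('red',U&R&(S>130),.05,20)
show('plate',U&(S<60)&(V>130),.014,200)
U[:]=0;U[140:190,250:315]=1
show('lower',U&(S<60)&(V>120),.042,200)
U[:]=0;U[195:255,288:325]=1
show('pedal yellow',U&(H>15)&(H<32)&(S>130),.05,50)
show('tray',(S<60)&(V>90)&(np.mgrid[:384,:512][0]>165)&(np.mgrid[:384,:512][0]<265)&(np.mgrid[:384,:512][1]>140)&(np.mgrid[:384,:512][1]<228),.02,1000)
cv2.imwrite('pics/crop.png',cv2.resize(a[100:270,140:340],(800,680),interpolation=cv2.INTER_CUBIC)[:600])
E
```

```text
cast [353.3 350.2  89.   46.1   6.1] [165. 264.]
cast [361.5 207.5  89.   85.8  27.4] [212. 262.]
cast [398.8 336.1  -0.5  36.8  18.5] [169. 249.]
cast [460.  331.   -0.5  36.9  21.6] [170. 229.]
cast [474.3 243.4  10.7  38.6  22.3] [199. 224.]
cast [528.4 350.2  13.6  41.3  21.7] [164. 207.]
cast [529.2 245.2  10.6  42.4  21.2] [198. 206.]
cast [585.2 351.5  -1.1  34.1  21.7] [164. 189.]
cast [588.1 251.3 -14.7  37.5  21.8] [196. 187.]
cast [577.3 169.2  -0.9 117.7  15.5] [224. 189.]
cast [631.4 329.6  88.9 133.5  15.6] [170. 173.]
tote [ 504.1 -302.2    4.6  265.3  233.3] [379. 211.]
red [463.3  75.5  89.   45.3   9. ] [254. 227.]
plate [462.9  77.4  84.2 121.9  84.9] [253. 227.]
lower [648.8 -11.8 -82.5 137.7  97.5] [281. 165.]
pedal yellow [484.  -85.5   9.3  60.8  59.8] [306. 219.]
tray [489.6 287.6   5.4 276.3 221.2] [184. 219.]
```

View pics/crop.png

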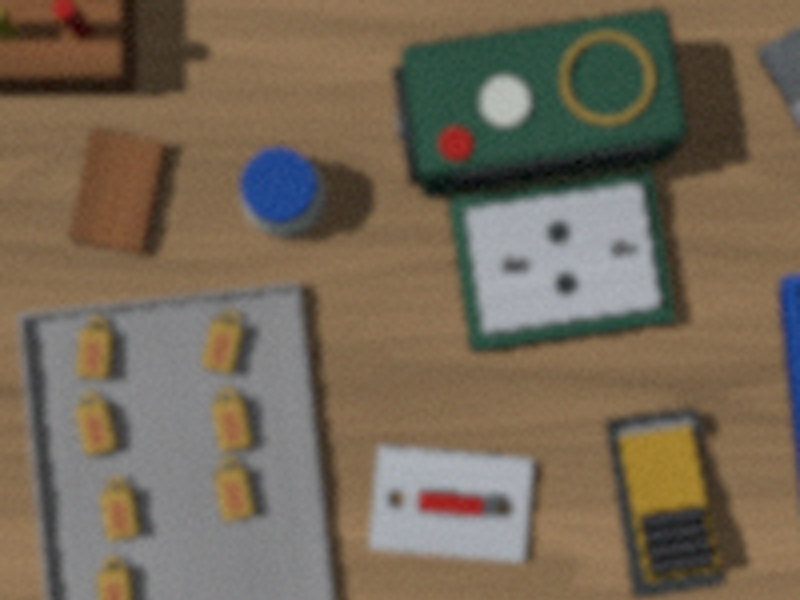

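The crop shows that all castings have their loops towards the +x (upper) side, at small yaws. I'll square the tool up and go over the tray for a wrist view.

Request:
carry_out --pt "0 0 0 7.65 0.2" --pt "0 0 0 7.65 0.2" --pt "4 -2.5 -1.5 0 0.2" --pt "4 -2.5 -1.5 0 0.2" --pt "4 -2.5 -1.5 0 0.2" --pt "4 -2.5 -1.5 0 0.2" --pt "4 -2.5 -1.5 0 0.2" --pt "4 -2.5 -1.5 0 0.2" --pt "2 -4.5 0 0 0.2" --pt "2 -4.5 0 0 0.2" --pt "0 -5 0 0 0.2" --pt "0 -5 0 0 0.2" --force 40

```text
t: 1.35
eef_pos: [0.4583, -0.3088, 0.2921]
tool_rot: [-0.0, 1.0, 0.0, -0.0]
contact_force: [1.0, -0.3, 0.1]
gripper_width: 0.6
grasp_force: 0.0
```

Request:
carry_out --pt "0 -5 0 0 0.2" --pt "0 -5 0 0 0.2" --pt "0 -5 0 0 0.2" --pt "0 -5 0 0 0.2" --pt "0 -5 0 0 0.2" --pt "0 -5 0 0 0.2" --pt "0 -5 0 0 0.2" --pt "0 -5 0 0 0.2" --pt "0 -5 0 0 0.2" --pt "0 -4 0 0 0.2" --pt "0 0 0 0 0.2" --pt "0 0 0 0 0.2"

```text
t: 2.55
eef_pos: [0.4578, 0.1793, 0.2923]
tool_rot: [0.0, 1.0, 0.001, -0.0]
contact_force: [0.1, -0.9, 0.0]
gripper_width: 0.603
grasp_force: 0.0
```

```bash
cat >> h.py <<'E'
def tool():
    o=bot.get_obs();q=np.array(o['tool_rot']);w,x,y,z=q
    X=np.array([1-2*(y*y+z*z),2*(x*y+w*z)]);return np.array(o['eef_pos'])*1000,np.degrees(np.arctan2(X[1],X[0]))
def delta(x,y,z,yaw):
    """cm in tool axes after turning to yaw (deg world); turn to command"""
    p,a=tool();d=(np.array([x,y,z])-p)/10;t=np.radians(yaw)
    return np.round([d[0]*np.cos(t)+d[1]*np.sin(t),d[0]*np.sin(t)-d[1]*np.cos(t),-d[2],a-yaw],2)
E
python3 - <<'E'
from h import *
p,a=tool();cal=imaging.calibration('wrist');im=snap('wrist','w1')
h=cv2.cvtColor(im,cv2.COLOR_RGB2HSV);H,S,V=[h[:,:,i].astype(int) for i in range(3)]
m=(H>10)&(H<30)&(S>95)&(V>110)
for c in blobs(m,60):
    r=rectw('wrist',c,.024,cal)
    if r[3]<65: print(r,c.reshape(-1,2).mean(0).round(),cv2.contourArea(c))
E
```

```text
(no output)
```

View pics/w1.png

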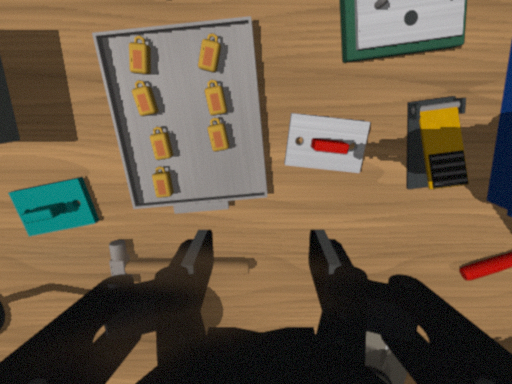

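The wrist view shows the seven castings clearly at columns 135–225 and rows 35–195. The plate is at (328,144) and the pedal at (440,150). Next I'll tighten the mask.

```bash
cat >> h.py <<'E'
def castings(im,cal):
    h=cv2.cvtColor(im,cv2.COLOR_RGB2HSV);H,S,V=[h[:,:,i].astype(int) for i in range(3)]
    out=[]
    for c in blobs((H>5)&(H<30)&(S>150)&(V>110),60):
        c=cv2.convexHull(c);r=rectw('wrist',c,.022,cal)
        if 33<r[3]<65 and 18<r[4]<40 and r[1]>120: out.append(r)
    return out
E
python3 - <<'E'
from h import *
cal=imaging.calibration('wrist');im=cv2.imread('pics/w1.png')[:,:,::-1].copy()
for r in castings(im,cal): print(r, delta(r[0],r[1],10,r[2]))
h=cv2.cvtColor(im,cv2.COLOR_RGB2HSV)
print(h[57,139],h[160,40],h[100,145])
E
```

```text
[406.1 334.3   5.7  45.1  22.2] [ -3.62 -16.07  28.22  -5.73]
[467.5 330.4   8.9  45.   22.4] [  3.28 -14.91  28.22  -8.93]
[480.9 241.8  11.4  45.   23.2] [  3.49  -5.81  28.22 -11.43]
[533.8 348.2  12.5  46.4  22.6] [ 11.07 -14.98  28.22 -12.53]
[534.9 243.3  10.6  47.   22.9] [  8.75  -5.01  28.22 -10.63]
[594.3 248.6 -12.7  45.   23. ] [11.73 -9.88 28.22 12.67]
[591.8 348.1  -6.6  46.9  21.1] [ 11.32 -18.44  28.22   6.57]
[ 11 166 183] [ 16 125 165] [ 11 164 184]
```

Request:
carry_out --pt "1.9 -3.1 3 0 0.2" --pt "0 -3.1 3 0 0.2" --pt "0 0 5 -5.7 0.2" --pt "0 0 5 -5.7 0.2" --pt "0 0 5 0 0.2" --pt "0 0 5 0 0.2" --pt "0 0 2.2 0 0.2" --pt "0 0 0 0 0.2" --pt "0 0 0 0 -1" --pt "0 0 0 0 -1" --pt "0 0 0 0 -1" --pt "0 0 0 0 -1" --force 50

```text
t: 3.8
eef_pos: [0.4782, 0.241, 0.0119]
tool_rot: [-0.0, 0.995, 0.099, 0.001]
contact_force: [-0.1, -0.2, 0.0]
gripper_width: 0.003
grasp_force: 0.0
```

```bash
python3 - <<'E'
from h import *
cal=imaging.calibration('wrist');im=snap('wrist','w2')
for r in castings(im,cal): print(r)
E
```

```text
[403.4 336.5   5.2  37.5  23.6]
[464.7 332.6   9.1  38.6  23.6]
[536.  246.3  10.8  47.9  23.9]
[534.4 351.4  13.   46.8  23.7]
```

View pics/w2.png

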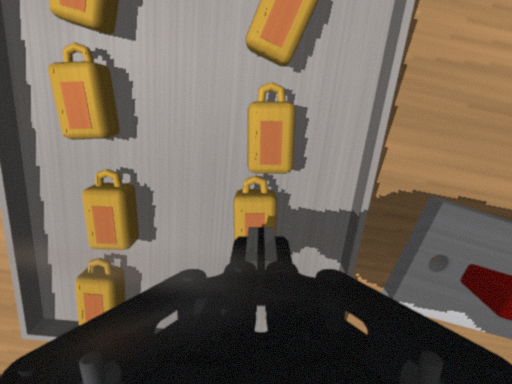

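```bash
python3 - <<'E'
from h import *
p,a=tool();print(p,a)
print(ray('wrist',[[255,190],[255,205],[256,180]],.024)*1000)
print(proj('wrist',[p/1000,p/1000+[0,0,.012]]))
c=imaging.calibration('wrist');E=np.array(c['extrinsics']);print(-E[:3,:3].T@E[:3,3])
E
```

```text
[477.93747345 240.97155904  11.68580091] 11.368607506474788
[[501.20994386 248.88195496  24.        ]
 [492.24384537 247.12940845  24.        ]
 [507.14521004 249.46423478  24.        ]]
[[260.53737858 220.84291521]
 [260.52364665 228.78496488]]
[0.54969299 0.25528906 0.18261539]
```

Request:
carry_out --pt "0 0 -4 0 -1" --pt "0 0 -4 0 0.2" --pt "0 0 0 0 0.2" --pt "0 0 0 0 0.2"

```text
t: 4.25
eef_pos: [0.4781, 0.2411, 0.0919]
tool_rot: [-0.0, 0.995, 0.099, 0.001]
contact_force: [-0.1, -0.1, -0.6]
gripper_width: 0.504
grasp_force: 0.0
```

```bash
python3 - <<'E'
from h import *
print(tool())
cal=imaging.calibration('wrist');im=snap('wrist','w3')
for r in castings(im,cal): print(r)
E
```

```text
(array([478.0703725 , 241.05033314,  91.87813809]), np.float64(11.367268036987678))
[402.4 336.1   5.4  38.2  22.7]
[477.6 243.7  11.4  37.2  23.9]
[469.1 332.8   9.   48.2  23.1]
[535.6 246.   11.   46.8  23.7]
[534.4 350.9  13.1  47.   23.1]
[595.  251.1 -13.5  46.6  24. ]
[586.9 351.   -5.2  37.8  23.1]
```

View pics/w3.png

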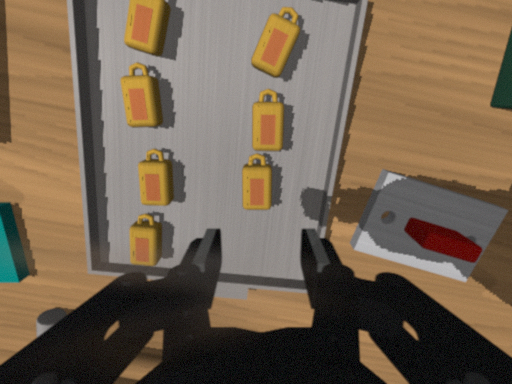

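Request:
carry_out --pt "0.1 -0.2 4 0 0.2" --pt "0 0 4 0 0.2" --pt "0 0 0.4 0 0.2" --pt "0 0 0.2 0 0.2" --pt "0 0 0 0 0.2" --pt "0 0 0 0 0.2"

```text
t: 4.9
eef_pos: [0.4788, 0.2436, 0.0061]
tool_rot: [-0.0, 0.995, 0.099, 0.001]
contact_force: [-0.1, -0.4, 0.4]
gripper_width: 0.603
grasp_force: 0.0
```

Request:
carry_out --pt "0 0 0.2 0 0.2" --pt "0 0 0.2 0 0.2" --pt "0 0 0 0 0.2"

```text
t: 5.2
eef_pos: [0.4779, 0.2429, 0.0008]
tool_rot: [0.0, 0.995, 0.099, 0.0]
contact_force: [0.3, -0.3, -0.3]
gripper_width: 0.598
grasp_force: 0.0
```

Request:
carry_out --pt "0 0 0 0 -1" --pt "0 0 0 0 -1" --pt "0 0 0 0 -1" --pt "0 0 0 0 -1"

```text
t: 5.6
eef_pos: [0.4778, 0.2429, 0.0006]
tool_rot: [0.0, 0.995, 0.099, 0.0]
contact_force: [0.6, 0.1, -0.2]
gripper_width: 0.004
grasp_force: 0.0
```

```bash
python3 - <<'E'
from h import *
s=snap('side','s4');w=snap('wrist','w4');p,a=tool()
print(proj('side',p/1000),proj('wrist',p/1000))
A=cv2.resize(s[190:330,150:330],(540,420),interpolation=cv2.INTER_CUBIC)
B=cv2.resize(w[100:300,170:350],(260,289))
o=np.zeros((420,800,3),np.uint8);o[:,:540]=A;o[:289,540:]=B
cv2.imwrite('pics/c4.png',o[:,:,::-1])
E
```

```text
[[253.97548365 262.19883713]] [[260.52725928 220.79164348]]
```

View pics/c4.png

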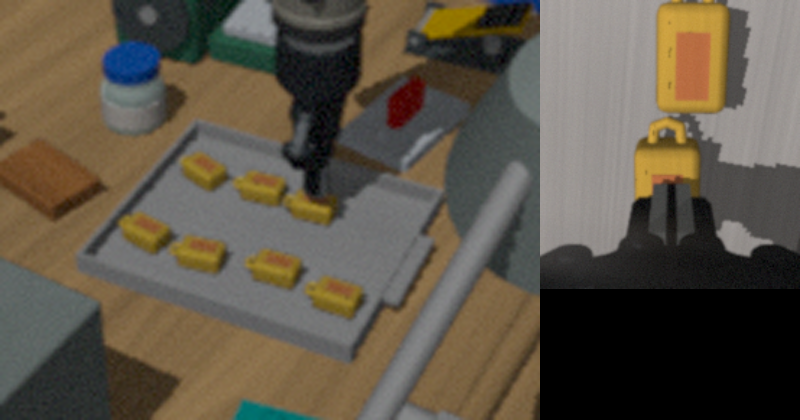

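The side view shows the shut tips just above the casting, at crop (315,197). The reported TCP projects to (312,216), so the tips sit about 20 mm higher than the readings imply. I'll go lower, watching the force.

Request:
carry_out --pt "0 0 -2 0 0.2" --pt "0 0 0 0 0.2" --pt "0 0 0 0 0.2" --pt "0 0 2 0 0.2" --pt "0 0 0.5 0 0.2" --pt "0 0 0.4 0 0.2" --pt "0 0 0 0 0.2"

```text
t: 6.4
eef_pos: [0.4773, 0.2428, -0.009]
tool_rot: [0.0, 0.995, 0.099, -0.001]
contact_force: [-0.4, -0.3, -0.2]
gripper_width: 0.604
grasp_force: 0.0
```

Request:
carry_out --pt "0 0 0.2 0 0.2" --pt "0 0 0.2 0 0.2" --pt "0 0 0 0 0.2" --pt "0 0 0 0 0.2"

```text
t: 6.8
eef_pos: [0.4779, 0.243, -0.0122]
tool_rot: [-0.0, 0.995, 0.099, 0.0]
contact_force: [0.8, -0.4, -0.2]
gripper_width: 0.599
grasp_force: 0.0
```

Request:
carry_out --pt "0 0 0 0 -1" --pt "0 0 0 0 -1" --pt "0 0 0 0 -1" --pt "0 0 0 0 -1"

```text
t: 7.2
eef_pos: [0.478, 0.2431, -0.012]
tool_rot: [-0.0, 0.995, 0.099, 0.0]
contact_force: [-1.0, -0.1, 5.4]
gripper_width: 0.282
grasp_force: 49.5
```

Request:
carry_out --pt "0 0 -5 5.7 -1" --pt "0 0 -5 5.7 -1" --pt "0 0 -2 0 -1" --pt "0.5 4.9 0 0 -1" --pt "0.5 4.9 0 0 -1" --pt "0.5 4.9 0 0 -1" --pt "0.5 4.9 0 0 -1" --pt "0.5 4.9 0 0 -1" --pt "0.5 4.9 0 0 -1" --pt "0.5 4.9 0 0 -1" --pt "0.5 4.9 0 0 -1" --pt "0.5 4.9 0 0 -1"

```text
t: 8.4
eef_pos: [0.5223, -0.2001, 0.1075]
tool_rot: [0.0, 1.0, -0.0, -0.0]
contact_force: [0.9, -0.1, -0.6]
gripper_width: 0.284
grasp_force: 49.6
```

Request:
carry_out --pt "0.5 4.9 0 0 -1" --pt "0 4.9 0 0 -1" --pt "0 4.6 0 0 -1" --pt "0 0 4 0 -1" --pt "0 0 4 0 -1" --pt "0 0 3 0 -1" --pt "0 0 0 0 -1" --pt "0 0 0 0 0.2" --pt "0 0 0 0 0.2" --pt "0 0 -4 0 0.2" --pt "0 0 -4 0 0.2" --pt "0 0 -4 0 0.2"

```text
t: 9.6
eef_pos: [0.5285, -0.3424, 0.1215]
tool_rot: [0.001, 1.0, -0.0, 0.001]
contact_force: [1.3, -1.0, -0.2]
gripper_width: 0.598
grasp_force: 0.0
```

Request:
carry_out --pt "0.3 -4.9 0 0 0.2" --pt "0 -4.9 0 0 0.2" --pt "0 -4.9 0 0 0.2" --pt "0 -4.9 0 0 0.2" --pt "0 -4.9 0 0 0.2" --pt "0 -4.9 0 0 0.2" --pt "0 -4.9 0 0 0.2" --pt "0 -4.9 0 0 0.2" --pt "0 -4.9 0 0 0.2" --pt "0 -4.9 0 0 0.2" --pt "0 -4.9 0 0 0.2" --pt "0 -4.9 0 0 0.2"

```text
t: 10.8
eef_pos: [0.5318, 0.2484, 0.1203]
tool_rot: [-0.001, 1.0, -0.0, 0.002]
contact_force: [1.8, -0.3, -0.1]
gripper_width: 0.599
grasp_force: 0.0
```

Request:
carry_out --pt "0 0 4 -5.5 0.2" --pt "0 0 4 -5.5 0.2" --pt "0 0 5 0 0.2" --pt "0 0 0.3 0 0.2" --pt "0 0 0 0 0.2" --pt "0 0 0 0 -1" --pt "0 0 0 0 -1" --pt "0 0 0 0 -1" --pt "0 0 0 0 -1"

```text
t: 11.7
eef_pos: [0.5331, 0.2472, -0.0119]
tool_rot: [-0.001, 0.995, 0.096, 0.003]
contact_force: [-0.7, -0.5, 8.5]
gripper_width: 0.28
grasp_force: 49.0
```

Request:
carry_out --pt "0 0 -5 5.5 -1" --pt "0 0 -5 5.5 -1" --pt "0 0 -2 0 -1" --pt "0 4.9 0 0 -1" --pt "0 4.9 0 0 -1" --pt "0 4.9 0 0 -1" --pt "0 4.9 0 0 -1" --pt "0 4.9 0 0 -1" --pt "0 4.9 0 0 -1" --pt "0 4.9 0 0 -1" --pt "0 4.9 0 0 -1" --pt "0 4.9 0 0 -1"

```text
t: 12.9
eef_pos: [0.5313, -0.1973, 0.107]
tool_rot: [0.001, 1.0, -0.0, 0.002]
contact_force: [1.8, 0.4, -1.3]
gripper_width: 0.283
grasp_force: 50.0
```

Request:
carry_out --pt "0 4.9 0 0 -1" --pt "0 0.8 0 0 -1" --pt "0 0 4 0 -1" --pt "0 0 4 0 -1" --pt "0 0 3 0 -1" --pt "0 0 0 0 -1" --pt "0 0 0 0 0.2" --pt "0 0 0 0 0.2" --pt "0 0 -4 0 0.2" --pt "0 0 -4 0 0.2" --pt "0 0 -4 0 0.2"

```text
t: 14.0
eef_pos: [0.5316, -0.2522, 0.1185]
tool_rot: [0.001, 1.0, 0.0, 0.002]
contact_force: [0.8, 0.5, 0.7]
gripper_width: 0.602
grasp_force: 0.0
```

Request:
carry_out --pt "0.6 -4.9 0 0 0.2" --pt "0.6 -4.9 0 0 0.2" --pt "0.6 -4.9 0 0 0.2" --pt "0.6 -4.9 0 0 0.2" --pt "0.6 -4.9 0 0 0.2" --pt "0.6 -4.9 0 0 0.2" --pt "0.6 -4.9 0 0 0.2" --pt "0.6 -4.9 0 0 0.2" --pt "0.6 -4.9 0 0 0.2" --pt "0.5 -4.9 0 0 0.2" --pt "0 -1.3 0 0 0.2" --pt "0 0 0 0 0.2"

```text
t: 15.2
eef_pos: [0.5897, 0.2552, 0.117]
tool_rot: [-0.002, 1.0, 0.002, 0.001]
contact_force: [0.4, -1.2, -0.6]
gripper_width: 0.602
grasp_force: 0.0
```

Request:
carry_out --pt "0 0 4 6.75 0.2" --pt "0 0 4 6.75 0.2" --pt "0 0 5 0 0.2" --pt "0 0 0 0 0.2" --pt "0 0 0 0 -1" --pt "0 0 0 0 -1" --pt "0 0 0 0 -1" --pt "0 0 0 0 -1"

```text
t: 16.0
eef_pos: [0.5922, 0.2513, -0.0121]
tool_rot: [-0.001, 0.993, -0.118, 0.002]
contact_force: [-0.9, -3.0, 8.3]
gripper_width: 0.288
grasp_force: 50.8
```

Request:
carry_out --pt "0 0 -5 -6.75 -1" --pt "0 0 -5 -6.75 -1" --pt "0 0 -2 0 -1" --pt "-1 4.85 0 0 -1" --pt "-1 4.85 0 0 -1" --pt "-1 4.85 0 0 -1" --pt "-1 4.85 0 0 -1" --pt "-1 4.85 0 0 -1" --pt "-1 4.85 0 0 -1" --pt "-1 4.85 0 0 -1" --pt "-1 4.85 0 0 -1" --pt "-1 4.85 0 0 -1"

```text
t: 17.2
eef_pos: [0.4997, -0.1877, 0.1064]
tool_rot: [0.001, 1.0, -0.0, 0.001]
contact_force: [-0.0, -0.4, -0.4]
gripper_width: 0.286
grasp_force: 49.8
```

Request:
carry_out --pt "-1 4.85 0 0 -1" --pt "-1 4.85 0 0 -1" --pt "0 4.85 0 0 -1" --pt "0 0 4 0 -1" --pt "0 0 4 0 -1" --pt "0 0 3 0 -1" --pt "0 0 0 0 -1" --pt "0 0 0 0 0.2" --pt "0 0 0 0 0.2" --pt "0 0 -4 0 0.2" --pt "0 0 -4 0 0.2" --pt "0 0 -4 0 0.2"

```text
t: 18.4
eef_pos: [0.4803, -0.331, 0.1179]
tool_rot: [0.001, 1.0, 0.0, 0.001]
contact_force: [0.7, -0.7, -0.2]
gripper_width: 0.599
grasp_force: 0.0
```

Request:
carry_out --pt "0 -4.9 -2 0 0.2" --pt "0 -4.9 0 0 0.2" --pt "0 -4.9 0 0 0.2" --pt "0 -4.9 0 0 0.2" --pt "0 -4.9 0 0 0.2" --pt "0 -4.9 0 0 0.2" --pt "0 -4.9 0 0 0.2" --pt "0 -4.9 0 0 0.2" --pt "0 -4.9 0 0 0.2" --pt "0 -4.9 0 0 0.2" --pt "0 -4.9 0 0 0.2" --pt "0 -4.9 0 0 0.2"

```text
t: 19.6
eef_pos: [0.4802, 0.2567, 0.1356]
tool_rot: [-0.0, 1.0, -0.0, 0.002]
contact_force: [0.6, 0.0, -0.5]
gripper_width: 0.596
grasp_force: 0.0
```

```bash
python3 - <<'E'
from h import *
print(tool())
cal=imaging.calibration('wrist');im=snap('wrist','w5')
for r in castings(im,cal): print(r)
t=snap('top','t5');h=cv2.cvtColor(t,cv2.COLOR_RGB2HSV);H,S,V=[h[:,:,i].astype(int) for i in range(3)]
U=np.zeros(H.shape,bool);U[165:260,335:425]=1
for c in blobs(U&(H<35)&(S>95)&(V>80),15):print('tote',rectw('top',c,.024))
E
```

```text
(array([480.17182332, 256.69100354, 135.61413279]), np.float64(-0.006202401174499441))
[464.8 333.9   8.7  40.1  22.4]
[530.3 351.4  13.   39.3  22.3]
[587.1 352.5  -5.3  38.3  21.7]
tote [ 363.4 -383.9   89.   125.3   21.2]
tote [ 472.2 -184.2   -1.6   92.    12.2]
tote [ 499.7 -336.9   -9.6   82.3   25.4]
tote [ 526.2 -251.8   -1.8   37.1   21.5]
tote [ 538.9 -439.4   -2.3  203.3   27.7]
```

Request:
carry_out --pt "2.5 -4.2 0 0 0" --pt "2.5 -4.2 0 0 0" --pt "0 -1.1 2 0 0" --pt "0 0 4 -6.5 0" --pt "0 0 4 -6.5 0" --pt "0 0 4.6 0 0" --pt "0 0 0 0 0" --pt "0 0 0 0 0" --pt "0 0 0 0 -1" --pt "0 0 0 0 -1" --pt "0 0 0 0 -1"

```text
t: 20.8
eef_pos: [0.5319, 0.3509, -0.0087]
tool_rot: [-0.001, 0.994, 0.113, 0.003]
contact_force: [-1.1, -1.2, 6.2]
gripper_width: 0.279
grasp_force: 49.2
```

Request:
carry_out --pt "0 0 -5 6.5 -1" --pt "0 0 -5 6.5 -1" --pt "0 0 -2 0 -1" --pt "-0.6 4.9 0 0 -1" --pt "-0.6 4.9 0 0 -1" --pt "-0.6 4.9 0 0 -1" --pt "-0.6 4.9 0 0 -1" --pt "-0.6 4.9 0 0 -1" --pt "-0.6 4.9 0 0 -1" --pt "-0.6 4.9 0 0 -1" --pt "-0.6 4.9 0 0 -1" --pt "-0.6 4.9 0 0 -1"

```text
t: 22.0
eef_pos: [0.4762, -0.0937, 0.1096]
tool_rot: [0.001, 1.0, 0.0, 0.002]
contact_force: [1.8, -0.5, -0.9]
gripper_width: 0.274
grasp_force: 49.6
```

Request:
carry_out --pt "0 4.9 0 0 -1" --pt "0 4.9 0 0 -1" --pt "0 4.9 0 0 -1" --pt "0 1.6 3 0 -1" --pt "0 0 4 0 -1" --pt "0 0 4.4 0 -1" --pt "0 0 0 0 -1" --pt "0 0 0 0 0.2" --pt "0 0 0 0 0.2" --pt "0 0 -4 0 0" --pt "0 0 -4 0 0" --pt "0 0 -4 0 0"

```text
t: 23.2
eef_pos: [0.4765, -0.2546, 0.1174]
tool_rot: [0.001, 1.0, 0.0, 0.001]
contact_force: [-0.0, -0.5, -0.2]
gripper_width: 0.497
grasp_force: 0.0
```

Request:
carry_out --pt "-0.6 -4.9 0 0 0" --pt "-0.6 -4.9 0 0 0" --pt "0 -4.9 0 0 0" --pt "0 -4.9 0 0 0" --pt "0 -4.9 0 0 0" --pt "0 -4.9 0 0 0" --pt "0 -4.9 0 0 0" --pt "0 -4.9 0 0 0" --pt "0 -4.9 0 0 0" --pt "0 -4.9 0 0 0" --pt "0 -4.9 0 0 0" --pt "0 -4.9 0 0 0"

```text
t: 24.4
eef_pos: [0.4643, 0.3359, 0.1163]
tool_rot: [-0.001, 1.0, -0.0, 0.002]
contact_force: [0.8, -0.2, 0.1]
gripper_width: 0.497
grasp_force: 0.0
```

Request:
carry_out --pt "0 0 4 -4.4 0" --pt "0 0 4 -4.3 0" --pt "0 0 4.8 0 0" --pt "0 0 0 0 0" --pt "0 0 0 0 0" --pt "0 0 0 0 -1" --pt "0 0 0 0 -1" --pt "0 0 0 0 -1"

```text
t: 25.2
eef_pos: [0.4658, 0.335, -0.0108]
tool_rot: [-0.001, 0.997, 0.076, 0.003]
contact_force: [-0.5, -0.0, 5.9]
gripper_width: 0.285
grasp_force: 49.0
```

Request:
carry_out --pt "0 0 -5 4.4 -1" --pt "0 0 -5 4.3 -1" --pt "0 0 -2 0 -1" --pt "0.85 4.9 0 0 -1" --pt "0.85 4.9 0 0 -1" --pt "0.85 4.9 0 0 -1" --pt "0.85 4.9 0 0 -1" --pt "0.85 4.9 0 0 -1" --pt "0.85 4.9 0 0 -1" --pt "0.85 4.9 0 0 -1" --pt "0.85 4.9 0 0 -1" --pt "0.85 4.9 0 0 -1"

```text
t: 26.4
eef_pos: [0.5414, -0.11, 0.1085]
tool_rot: [0.001, 1.0, -0.0, 0.002]
contact_force: [1.7, -0.9, -1.1]
gripper_width: 0.286
grasp_force: 49.8
```

Request:
carry_out --pt "0.75 4.7 0 0 -1" --pt "0.75 4.7 0 0 -1" --pt "0.75 4.7 0 0 -1" --pt "0.75 4.7 0 0 -1" --pt "0.75 4.7 0 0 -1" --pt "0 0 4 0 -1" --pt "0 0 4 0 -1" --pt "0 0 3 0 -1" --pt "0 0 0 0 -1" --pt "0 0 0 0 0.2" --pt "0 0 0 0 0.2" --pt "0 0 -4 0 0"

```text
t: 27.6
eef_pos: [0.5751, -0.3418, 0.0337]
tool_rot: [-0.001, 1.0, -0.0, -0.003]
contact_force: [0.0, 0.3, -0.7]
gripper_width: 0.5
grasp_force: 0.0
```

Request:
carry_out --pt "0 0 -4 0 0" --pt "0 0 -4 0 0" --pt "0.6 -4.9 0 0 0" --pt "0.6 -4.9 0 0 0" --pt "0 -4.9 0 0 0" --pt "0 -4.9 0 0 0" --pt "0 -4.9 0 0 0" --pt "0 -4.9 0 0 0" --pt "0 -4.9 0 0 0" --pt "0 -4.9 0 0 0" --pt "0 -4.9 0 0 0" --pt "0 -4.9 0 0 0"

```text
t: 28.8
eef_pos: [0.5907, 0.1495, 0.1185]
tool_rot: [-0.0, 1.0, -0.0, 0.002]
contact_force: [0.9, -0.3, 1.1]
gripper_width: 0.502
grasp_force: 0.0
```

Request:
carry_out --pt "0 -4.9 0 0 0" --pt "0 -4.9 0 0 0" --pt "0 -4.9 0 0 0" --pt "0 -4.9 0 0 0" --pt "0 -0.7 3 5.3 0" --pt "0 0 5 0 0" --pt "0 0 4.8 0 0" --pt "0 0 0 0 0" --pt "0 0 0 0 0" --pt "0 0 0 0 -1" --pt "0 0 0 0 -1" --pt "0 0 0 0 -1"

```text
t: 30.0
eef_pos: [0.5924, 0.3521, -0.0079]
tool_rot: [-0.002, 0.999, -0.047, 0.003]
contact_force: [-0.1, -0.6, 5.9]
gripper_width: 0.274
grasp_force: 48.8
```

Request:
carry_out --pt "0 0 -5 -5.3 -1" --pt "0 0 -5 0 -1" --pt "0 0 -2 0 -1" --pt "-0.4 4.9 0 0 -1" --pt "-0.4 4.9 0 0 -1" --pt "-0.4 4.9 0 0 -1" --pt "0 4.9 0 0 -1" --pt "0 4.9 0 0 -1" --pt "0 4.9 0 0 -1" --pt "0 4.9 0 0 -1" --pt "0 4.9 0 0 -1" --pt "0 4.9 0 0 -1"

```text
t: 31.2
eef_pos: [0.5787, -0.093, 0.1104]
tool_rot: [0.001, 1.0, -0.0, 0.002]
contact_force: [-0.3, -0.6, -0.8]
gripper_width: 0.275
grasp_force: 49.4
```

Request:
carry_out --pt "0 4.9 0 0 -1" --pt "0 4.9 0 0 -1" --pt "0 4.9 0 0 -1" --pt "0 1.6 3 0 -1" --pt "0 0 4 0 -1" --pt "0 0 4 0 -1" --pt "0 0 0 0 -1" --pt "0 0 0 0 0.2" --pt "0 0 0 0 0.2" --pt "0 0 -4 0 0" --pt "0 0 -4 0 0" --pt "0 0 -4 0 0"

```text
t: 32.4
eef_pos: [0.5783, -0.2538, 0.1214]
tool_rot: [0.001, 1.0, 0.0, 0.001]
contact_force: [0.4, -0.4, 0.2]
gripper_width: 0.498
grasp_force: 0.0
```

Request:
carry_out --pt "-1.4 -4.7 0 0 0" --pt "-1.4 -4.7 0 0 0" --pt "-1.4 -4.7 0 0 0" --pt "-1.4 -4.7 0 0 0" --pt "-1.4 -4.7 0 0 0" --pt "-1.4 -4.7 0 0 0" --pt "-1.4 -4.7 0 0 0" --pt "-1.4 -4.7 0 0 0" --pt "-1.4 -4.7 0 0 0" --pt "-1.4 -4.7 0 0 0" --pt "0 0 0 0 0" --pt "0 0 0 0 0"

```text
t: 33.6
eef_pos: [0.438, 0.2179, 0.1194]
tool_rot: [-0.0, 1.0, 0.002, 0.002]
contact_force: [0.3, -0.6, -0.1]
gripper_width: 0.5
grasp_force: 0.0
```

```bash
python3 - <<'E'
from h import *
print(tool())
cal=imaging.calibration('wrist');im=snap('wrist','w6');t=snap('top','t6')
for r in castings(im,cal): print(r)
h=cv2.cvtColor(t,cv2.COLOR_RGB2HSV);H,S,V=[h[:,:,i].astype(int) for i in range(3)]
U=np.zeros(H.shape,bool);U[165:260,142:230]=1
for c in blobs(U&(H<30)&(S>110)&(V>120),15):print('tray',rectw('top',c,.024))
A=cv2.resize(t[150:270,140:300],(400,300));B=cv2.resize(t[150:270,300:460],(400,300));W=cv2.resize(im,(400,300))
o=np.vstack([np.hstack([A,B]),np.hstack([W,W*0])]);cv2.imwrite('pics/c6.png',o[:,:,::-1])
E
```

```text
(array([437.98598331, 217.91050067, 119.37338187]), np.float64(0.19430454050734886))
[402.  336.    5.6  37.8  22.7]
```

View pics/c6.png

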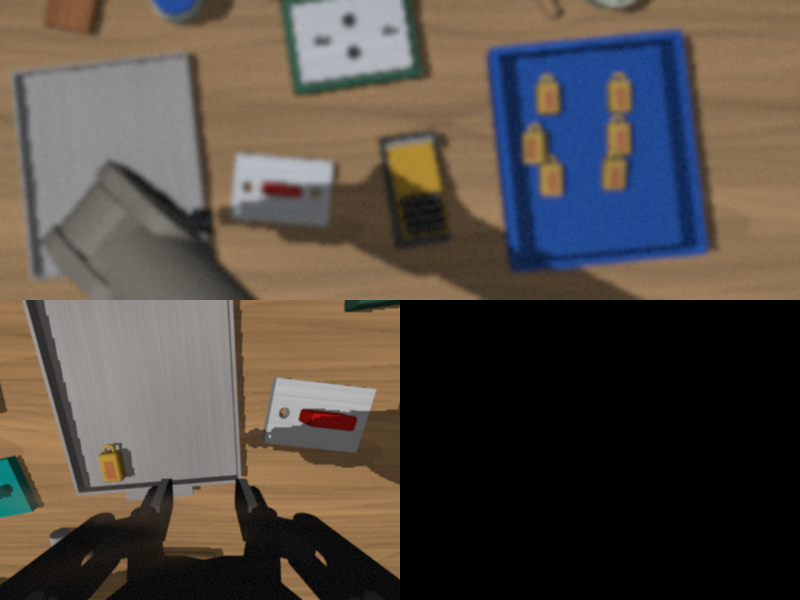

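Six castings are in the tote and one is left in the tray, near its front-left corner.

Request:
carry_out --pt "-1.2 -4 0 0 0" --pt "-1.2 -4 0 0 0" --pt "-1.2 -3.8 0 0 0" --pt "0 0 4 -5.5 0" --pt "0 0 4 0 0" --pt "0 0 5 0 0" --pt "0 0 0 0 0" --pt "0 0 0 0 0" --pt "0 0 0 0 -1" --pt "0 0 0 0 -1" --pt "0 0 0 0 -1"

```text
t: 34.8
eef_pos: [0.4038, 0.3354, -0.0096]
tool_rot: [-0.001, 0.999, 0.047, 0.002]
contact_force: [0.1, -1.4, 8.0]
gripper_width: 0.274
grasp_force: 49.6
```

Request:
carry_out --pt "0 0 -5 5.5 -1" --pt "0 0 -5 0 -1" --pt "0 0 -2 0 -1" --pt "0.6 4.9 0 0 -1" --pt "0.6 4.9 0 0 -1" --pt "0.6 4.9 0 0 -1" --pt "0.6 4.9 0 0 -1" --pt "0.6 4.9 0 0 -1" --pt "0.6 4.9 0 0 -1" --pt "0.6 4.9 0 0 -1" --pt "0.6 4.9 0 0 -1" --pt "0.6 4.9 0 0 -1"

```text
t: 36.0
eef_pos: [0.4563, -0.1091, 0.1095]
tool_rot: [0.001, 1.0, -0.0, 0.002]
contact_force: [1.5, 0.3, -0.6]
gripper_width: 0.279
grasp_force: 49.7
```

Request:
carry_out --pt "-0.8 4.85 0 0 -1" --pt "-0.8 4.85 0 0 -1" --pt "-0.8 4.85 0 0 -1" --pt "-0.8 4.85 0 0 -1" --pt "0 0 4 0 -1" --pt "0 0 4 0 -1" --pt "0 0 3 0 -1" --pt "0 0 0 0 -1" --pt "0 0 0 0 0.2" --pt "0 0 0 0 0.2" --pt "0 0 -4 0 0" --pt "0 0 -4 0 0"

```text
t: 37.2
eef_pos: [0.424, -0.3006, 0.0799]
tool_rot: [0.0, 1.0, 0.0, 0.0]
contact_force: [0.2, -1.2, 0.4]
gripper_width: 0.5
grasp_force: 0.0
```

Request:
carry_out --pt "0.3 -4.8 -4 0 0.2" --pt "0.3 -4.8 -3 0 0.2" --pt "0.3 -4.8 -3 0 0.2" --pt "0 -4.8 -3 0 0.2" --pt "0 -4.8 -3 0 0.2" --pt "0 -4.8 0 0 0.2" --pt "0 -4.8 0 0 0.2" --pt "0 0 0 0 0.4" --pt "0 0 0 0 0.4" --pt "0 0 0 0 0.4"

```text
t: 38.2
eef_pos: [0.4317, 0.0021, 0.2163]
tool_rot: [0.001, 1.0, -0.001, 0.001]
contact_force: [-0.3, -0.1, -0.1]
gripper_width: 0.702
grasp_force: 0.0
```

```bash
python3 - <<'E'
from h import *
print(tool())
cal=imaging.calibration('wrist');im=snap('wrist','w7')
h=cv2.cvtColor(im,cv2.COLOR_RGB2HSV);H,S,V=[h[:,:,i].astype(int) for i in range(3)]
for nm,m,z,a in (('red',((H<8)|(H>172))&(S>150)&(V>70),.05,100),('white',(S<50)&(V>150),.014,1500),('white42',(S<50)&(V>150),.042,1500),('yellow',(H>18)&(H<32)&(S>180)&(V>100),.05,150)):
    for c in blobs(m,a): print(nm,rectw('wrist',c,z,cal),c.reshape(-1,2).mean(0).round())
E
```

```text
(array([431.65787715,   2.11965692, 216.29562711]), np.float64(-0.07896722682302733))
red [ 278.5 -206.9  -75.4   88.7   26.8] [417. 276.]
red [468.   74.9  84.2  48.5  16.9] [197. 135.]
white [466.2  76.1  83.9 119.1  80.5] [201. 131.]
white [496.6 272.9   5.3 233.5 180.9] [ 59. 115.]
white42 [469.1  70.6  83.9 110.2  74.5] [201. 131.]
white42 [497.3 252.5   5.3 216.  167.3] [ 59. 115.]
yellow [464.  -87.1  10.7 111.6  55.2] [330. 131.]
```

View pics/w7.png

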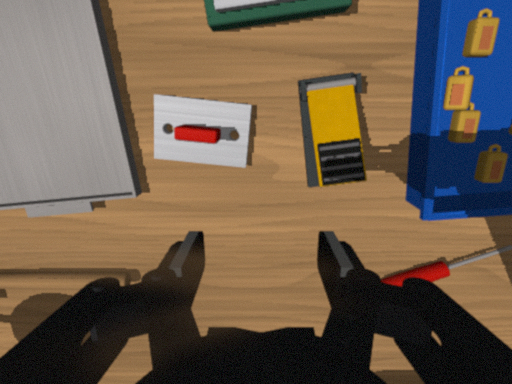

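The wrist view shows the plate centred near pixel (201,131), the pedal pad at (342,160) and castings in the tote. I'll turn the tool to line up with the grip bar.

```bash
python3 - <<'E'
from h import *
print(np.round(bot.get_obs()['q'],2))
E
```

```text
[ 0.55  0.11 -0.74  2.05  0.09  1.01 -1.8 ]
```

Request:
carry_out --pt "0 0 0 -8.4 0.4" --pt "0 0 0 -8.4 0.4" --pt "0 0 0 -8.4 0.4" --pt "0 0 0 -8.4 0.4" --pt "0 0 0 -8.4 0.4" --pt "0 0 0 -8.4 0.4" --pt "0 0 0 -8.4 0.4" --pt "0 0 0 -8.4 0.4" --pt "0 0 0 -8.4 0.4" --pt "0 0 0 -8.4 0.4" --pt "0 0 0 0 0.4"

```text
t: 39.35
eef_pos: [0.4314, 0.0017, 0.2154]
tool_rot: [-0.0, 0.744, 0.669, -0.0]
contact_force: [0.6, -0.7, 0.6]
gripper_width: 0.701
grasp_force: 0.0
```

```bash
cat > look.py <<'E'
from h import *
import sys
print(np.round(bot.get_obs()['q'],2),tool())
f,zred,zw=sys.argv[1],float(sys.argv[2]),float(sys.argv[3])
cal=imaging.calibration('wrist');im=snap('wrist',f)
h=cv2.cvtColor(im,cv2.COLOR_RGB2HSV);H,S,V=[h[:,:,i].astype(int) for i in range(3)]
for nm,m,z,a in (('red',((H<8)|(H>172))&(S>150)&(V>70),zred,100),('white',(S<50)&(V>140),zw,1500)):
    for c in blobs(m,a): print(nm,rectw('wrist',c,z,cal),c.reshape(-1,2).mean(0).round())
# dark blobs enclosed in the white plate
for c in blobs((S<50)&(V>140),1500):
    M=cv2.drawContours(np.zeros(H.shape,np.uint8),[cv2.convexHull(c)],-1,1,-1)
    M=cv2.erode(M,np.ones((5,5)))
    for d in blobs((M>0)&(V<120)&((S<120)|(H>10)&(H<172)),15):
        uv=d.reshape(-1,2).mean(0);print('dark',uv.round(1),cv2.contourArea(d),(ray('wrist',uv,zw,cal)*1000).round(1))
E
python3 look.py w8 .05 .014
```

```text
[ 0.68  0.14 -0.88  2.04  0.12  1.01 -0.37] (array([431.43578439,   1.74363538, 215.39881526]), np.float64(83.90285294604648))
red [467.7  76.4  85.   46.6  14.5] [286.  96.]
white [671.8 -18.9 -82.5 147.1 102.7] [448. 152.]
white [468.6  76.7  83.9 118.9  80.1] [285.  93.]
dark [452.2 193.3] 130.5 [[682.9 -71.3  14. ]]
dark [430.5 160.1] 136.0 [[650.9 -22.3  14. ]]
dark [464.3 152.3] 139.5 [[693.7 -16.5  14. ]]
dark [448.6 125. ] 154.5 [[670.8  20.8  14. ]]
dark [285.1 126.3] 161.5 [[466.1  41.   14. ]]
dark [285.5  58.5] 64.0 [[472.9 119.3  14. ]]
```

```bash
python3 - <<'E'
from h import *
print(delta(468.3,76.5,2,83.9))
E
```

```text
[ 7.81  2.87 21.34 -0.23]
```

Request:
carry_out --pt "3.9 1.4 2 0 0.2" --pt "3.9 1.5 2 0 0.2" --pt "0 0 4 0 0.2" --pt "0 0 4 0 0.2" --pt "0 0 4 0 0.2" --pt "0 0 3 0 0.2" --pt "0 0 2.3 0 0.2" --pt "0 0 0 0 0.2" --pt "0 0 0 0 -1" --pt "0 0 0 0 -1" --pt "0 0 0 0 -1" --pt "0 0 0 0 -1" --force 80

```text
t: 40.6
eef_pos: [0.4692, 0.0777, 0.004]
tool_rot: [0.001, 0.744, 0.669, 0.001]
contact_force: [-2.6, 0.5, 5.2]
gripper_width: 0.166
grasp_force: 78.9
```

```bash
python3 - <<'E'
import cv2
a=cv2.imread('pics/w8.png')[95:225,385:512]
cv2.imwrite('pics/c8.png',cv2.resize(a,None,fx=4.5,fy=4.5,interpolation=cv2.INTER_CUBIC))
E
```

```text
(no output)
```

View pics/c8.png

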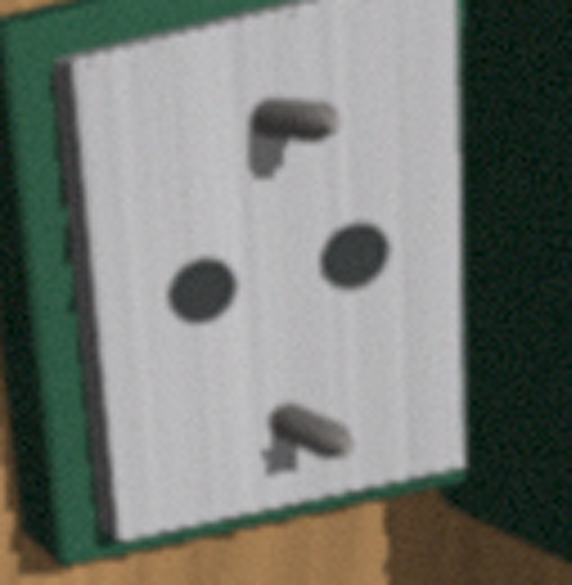

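The crop shows pin bases at crop (271,116) and (289,421), leaning to their tips at the right, with the two dark cavities between them. I'll lift the plate, turn to the press yaw and look again from beside the press.

Request:
carry_out --pt "0 0 -2 0 -1" --pt "0 0 -4 0 -1" --pt "0 0 -4 0 -1" --pt "0 0 -4 0 -1" --pt "0 0 -4 -6.8 -1" --pt "0 0 -4 -6.8 -1" --pt "0 0 -2.6 0 -1" --pt "0 0 0 0 -1" --pt "0 0 0 0 -1"

```text
t: 41.5
eef_pos: [0.4678, 0.0769, 0.248]
tool_rot: [0.001, 0.659, 0.752, -0.001]
contact_force: [-1.7, 0.7, -5.9]
gripper_width: 0.166
grasp_force: 79.6
```

```bash
python3 - <<'E'
from h import *
print(delta(640,-127,250,97.5),tool())
c=imaging.calibration('wrist')
E
```

```text
[-22.46  14.41  -0.2    0.  ] (array([467.77045221,  76.90037588, 247.9507184 ]), np.float64(97.50397540430029))
```

Request:
carry_out --pt "-3.2 2.06 0 0 -1" --pt "-3.2 2.06 0 0 -1" --pt "-3.2 2.06 0 0 -1" --pt "-3.2 2.06 0 0 -1" --pt "-3.2 2.06 0 0 -1" --pt "-3.2 2.06 0 0 -1" --pt "-3.2 2.06 0 0 -1" --pt "0 0 0 0 -1" --pt "0 0 0 0 -1"

```text
t: 42.4
eef_pos: [0.6396, -0.1261, 0.2448]
tool_rot: [-0.002, 0.659, 0.752, -0.001]
contact_force: [-0.1, 1.5, -5.0]
gripper_width: 0.162
grasp_force: 79.9
```

```bash
python3 look.py w9 .3 .042; python3 - <<'E'
import pickle
from h import *
pickle.dump((imaging.calibration('wrist'),tool()),open('w9.pkl','wb'))
E
```

```text
[ 0.66  0.53 -0.83  1.52  0.4   1.27 -0.09] (array([ 639.62277978, -126.06269689,  244.76237263]), np.float64(97.48677981543764))
red [ 638.8 -115.5  -82.4   52.9   14.1] [261. 246.]
red [ 528.  -109.8   82.9   15.1    5.5] [  4. 206.]
white [ 656.9 -118.7  -82.7  347.7  222.8] [275. 152.]
dark [292.6 253.2] 1016.5 [[ 701.6 -255.7   42. ]]
dark [233.7 251.4] 812.0 [[ 617.  -264.1   42. ]]
dark [341.4 214.7] 61.0 [[ 758.7 -187.7   42. ]]
dark [285.9 109.2] 48.0 [[660.9 -58.7  42. ]]
dark [304.1  68.2] 142.5 [[675.1  -9.1  42. ]]
dark [270.4  68.3] 142.5 [[635.1 -14.4  42. ]]
dark [334.7 109.4] 1558.0 [[721.1 -51.   42. ]]
dark [288.   32.1] 105.5 [[649.9  26.8  42. ]]
dark [242.8  73.7] 793.5 [[603.  -24.7  42. ]]
```

View pics/w9.png

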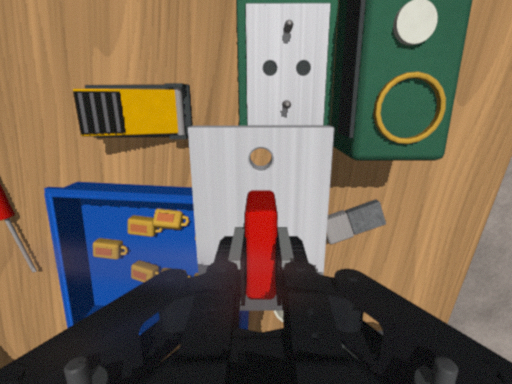

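The view shows the held plate with its hole at (261,158), and the press behind with pins near (286,108) and (288,27). The cavities are at (270,68) and (304,68). Next is a crop for the exact pin bases.

```bash
python3 - <<'E'
from h import *
import pickle
cal,_=pickle.load(open('w9.pkl','rb'))
a=cv2.imread('pics/w9.png');cv2.imwrite('pics/c9.png',cv2.resize(a[0:165,185:345],None,fx=3.6,fy=3.6,interpolation=cv2.INTER_CUBIC))
r=lambda uv,z:(ray('wrist',uv,z,cal)*1000).round(1)
print('hole',r([261,158],.2548),'edge corners top',r([[190.5,126],[333,126]],.2548))
s=np.array([.6551,-.01175]);u=np.array([-np.sin(np.radians(7.5)),np.cos(np.radians(7.5))])
for k in(-.042,.042):
  for z in(.042,.068):print(k,z,(proj('wrist',[*(s+k*u),z],cal)[0]).round(1),((proj('wrist',[*(s+k*u),z],cal)[0]-[185,0])*3.6).round())
E
```

```text
hole [[633.7 -82.3 254.8]] edge corners top [[593.  -69.9 254.8]
 [670.4 -59.5 254.8]]
-0.042 0.042 [286.2 106.1] [364. 382.]
-0.042 0.068 [288.  106.4] [371. 383.]
0.042 0.042 [288.2  30.8] [371. 111.]
0.042 0.068 [290.3  25.2] [379.  91.]
```

View pics/c9.png

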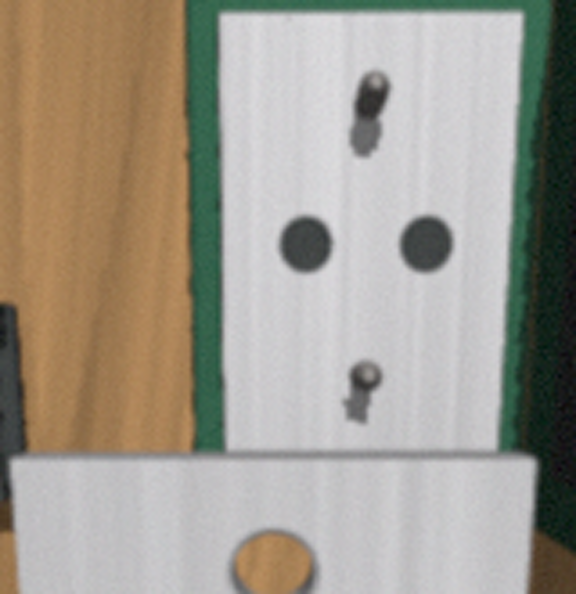

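```bash
python3 - <<'E'
from h import *
import pickle
cal,_=pickle.load(open('w9.pkl','rb'))
f=lambda c,z:ray('wrist',np.array(c)/3.6+[185-.4,-.4],z,cal)[:,:2]*1000
for nm,c,z in(('tips',[[369,374],[376,79]],.068),('bases',[[364,381],[369,110]],.042),('cav',[[305,244],[426,244]],.042),('alu top corners',[[219,12],[524,13]],.042)):
    w=f(c,z);d=w[1]-w[0];print(nm,w.round(1),'mid',w.mean(0).round(1),'len',np.hypot(*d).round(1),'ang',np.degrees(np.arctan2(d[1],d[0])).round(1))
# hole of plate: top-face ellipse & corners
w=f([[274,566],[12,458],[537,456]],.2548);print('plate',w.round(1))
E
```

```text
tips [[659.1 -50.3]
 [647.8  33.1]] mid [653.4  -8.6] len 84.2 ang 97.7
bases [[659.9 -52.7]
 [648.3  30.4]] mid [654.1 -11.2] len 83.9 ang 98.0
cav [[633.5 -12. ]
 [673.4  -6.7]] mid [653.5  -9.3] len 40.3 ang 7.6
alu top corners [[597.1  51.5]
 [692.2  63.8]] mid [644.7  57.7] len 95.9 ang 7.4
plate [[633.5 -81.7]
 [591.7 -70.5]
 [670.8 -59.6]]
```

```bash
python3 - <<'E'
from h import *
print(delta(655.1,-12.1,90,97.6))
E
```

```text
[10.94  3.03 15.56  0.02]
```

Request:
carry_out --pt "3.65 1.01 0 0 -1" --pt "3.65 1.01 0 0 -1" --pt "3.65 1.01 0 0 -1" --pt "0 0 4 0 -1" --pt "0 0 4 0 -1" --pt "0 0 4 0 -1" --pt "0 0 2 0 -1" --pt "0 0 1.5 0 -1" --pt "0 0 0 0 -1" --pt "0 0 0 0 -1"

```text
t: 43.45
eef_pos: [0.6568, -0.0121, 0.0943]
tool_rot: [0.0, 0.659, 0.753, 0.0]
contact_force: [0.3, 0.6, -4.7]
gripper_width: 0.163
grasp_force: 79.8
```

```bash
python3 - <<'E'
from h import *
print(tool());im=snap('wrist','w10')
cv2.imwrite('pics/c10.png',cv2.resize(im[110:220,180:340],None,fx=5,fy=5,interpolation=cv2.INTER_CUBIC)[:,:,::-1])
E
```

```text
(array([656.84890569, -12.07807803,  94.27900382]), np.float64(97.62572902103179))
```

View pics/c10.png

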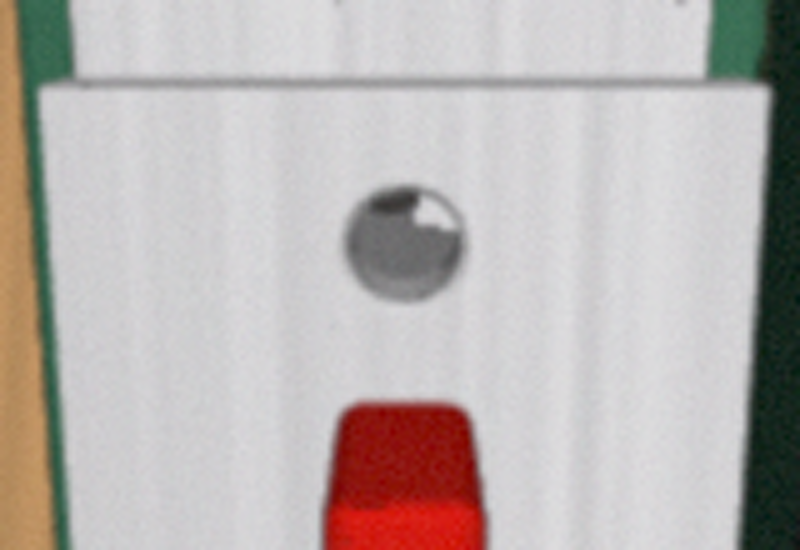

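Through the hole the pin shows at its upper left, crop (395,203), against the hole centre (406,243). That matches the 1.7 mm x excess in the reading, so I'll correct by that and descend gently.

Request:
carry_out --pt "0.05 -0.18 0.5 0 -1" --pt "0 0 0.5 0 -1" --pt "0 0 0.4 0 -1" --pt "0 0 0.3 0 -1" --pt "0 0 0.3 0 -1" --pt "0 0 0.3 0 -1" --pt "0 0 0 0 -1"

```text
t: 44.2
eef_pos: [0.6543, -0.0127, 0.0698]
tool_rot: [-0.0, 0.659, 0.752, -0.0]
contact_force: [-0.5, 0.0, -4.8]
gripper_width: 0.166
grasp_force: 79.9
```

Request:
carry_out --pt "0 0 0.3 0 -1" --pt "0 0 0.3 0 -1" --pt "0 0 0.3 0 -1" --pt "0 0 0 0 -1"

```text
t: 44.6
eef_pos: [0.6544, -0.0124, 0.0608]
tool_rot: [-0.0, 0.659, 0.752, -0.0]
contact_force: [0.8, 1.0, -6.2]
gripper_width: 0.166
grasp_force: 79.9
```

Request:
carry_out --pt "0 0 0.3 0 -1" --pt "0 0 0.3 0 -1" --pt "0 0 0.3 0 -1" --pt "0 0 0.3 0 -1" --pt "0 0 0 0 -1"

```text
t: 45.1
eef_pos: [0.6544, -0.0124, 0.0488]
tool_rot: [-0.0, 0.659, 0.752, -0.0]
contact_force: [0.0, 0.7, -5.3]
gripper_width: 0.164
grasp_force: 79.9
```

Request:
carry_out --pt "0 0 0.2 0 -1" --pt "0 0 0.15 0 -1" --pt "0 0 0.1 0 -1" --pt "0 0 0 0 -1"

```text
t: 45.5
eef_pos: [0.6547, -0.0125, 0.0461]
tool_rot: [0.0, 0.659, 0.752, -0.0]
contact_force: [-4.0, 0.1, 4.4]
gripper_width: 0.165
grasp_force: 81.2
```

The plate seated at the expected height with about 9 N of contact, so I'll release it.

Request:
carry_out --pt "0 0 0 0 -0.2" --pt "0 0 0 0 0" --pt "0 0 0 0 0" --pt "0 0 -3 0 0" --pt "0 0 -4 0 0" --pt "0 0 -4 0 0" --pt "0 0 -4 0 0" --pt "0 0 -2 0 0" --pt "0 0 0 0 0"

```text
t: 46.4
eef_pos: [0.657, -0.012, 0.2191]
tool_rot: [0.003, 0.659, 0.752, 0.002]
contact_force: [-0.2, 0.9, 0.6]
gripper_width: 0.498
grasp_force: 0.0
```

```bash
python3 - <<'E'
from h import *
print(tool());cal=imaging.calibration('wrist');im=snap('wrist','w11')
h=cv2.cvtColor(im,cv2.COLOR_RGB2HSV);H,S,V=[h[:,:,i].astype(int) for i in range(3)]
for nm,m,z,a in (('red',((H<8)|(H>172))&(S>150)&(V>70),.092,100),('yellow',(H>18)&(H<32)&(S>180)&(V>100),.05,150)):
    for c in blobs(m,a): print(nm,rectw('wrist',c,z,cal))
b=cv2.imread('pics/t6.png');s=snap('side','s11')
h=cv2.cvtColor(b,cv2.COLOR_BGR2HSV);H,S,V=[h[:,:,i].astype(int) for i in range(3)]
U=np.zeros(H.shape,bool);U[195:255,285:325]=1
for c in blobs(U&(H>15)&(H<32)&(S>130),50):print('yellow',c.reshape(-1,2).min(0),c.reshape(-1,2).max(0))
W=cv2.resize(im,(400,300));T=cv2.resize(s[130:280,160:360],(400,300),interpolation=cv2.INTER_CUBIC)
cv2.imwrite('pics/c11.png',np.hstack([W,T])[:,:,::-1])
E
```

```text
(array([656.9529729 , -11.99611012, 219.09921035]), np.float64(97.56837623468284))
red [655.1 -11.3 -82.9  52.2  14. ]
red [738.2  69.3   7.6  27.1  25.7]
yellow [470.1 -85.5  12.1 125.1  55.3]
yellow [296 208] [317 232]
```

View pics/c11.png

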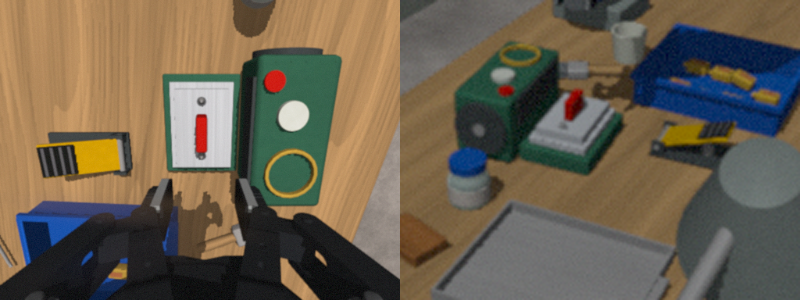

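The plate is flush, with the pin tips showing through its holes. The tray is empty and the castings are in the tote. The pedal pad is at about (56,160) in the left half of the picture. Next I'll compute its position.

```bash
python3 - <<'E'
from h import *
from scipy.spatial.transform import Rotation as Ro
cal=imaging.calibration('wrist');o=bot.get_obs()
def T(p,q):
    M=np.eye(4);M[:3,:3]=Ro.from_quat([q[1],q[2],q[3],q[0]]).as_matrix();M[:3,3]=p;return M
CT=np.array(cal['extrinsics'])@T(o['eef_pos'],o['tool_rot'])   # tool->cam
c7=dict(cal);c7['extrinsics']=CT@np.linalg.inv(T([.43166,.00212,.2163],[.001,1,-.001,.001]))
print('w7 pad corners z=.055',(ray('wrist',[[318,145],[361,141],[365,180],[321,184],[341.5,162]],.055,c7)*1000).round(1))
print('check plate',(ray('wrist',[[201,131]],.014,c7)*1000).round(1))
# w11 dark pad
im=cv2.imread('pics/w11.png');V=im.max(2);U=np.zeros(V.shape,bool);U[180:232,44:102]=1
for c in blobs(U&(V<70),8):print(rectw('wrist',c,.055,cal),c.reshape(-1,2).min(0),c.reshape(-1,2).max(0))
print(delta(440,-92,120,10),np.round(o['q'],2))
E
```

```text
w7 pad corners z=.055 [[ 457.   -63.5   55. ]
 [ 461.4 -112.4   55. ]
 [ 415.3 -121.6   55. ]
 [ 410.5  -69.6   55. ]
 [ 437.1  -92.    55. ]]
check plate [[469.1  78.   14. ]]
[411.2 -98.3 -83.4  48.2   4.8] [ 49 190] [ 59 227]
[422.7 -95.5 -82.4  48.1   9.4] [ 56 189] [ 70 226]
[450.  -89.2 -82.2  45.3   9. ] [ 79 188] [ 92 223]
[436.2 -92.3 -84.4  48.3  11.1] [ 67 188] [ 81 225]
[461.9 -86.9 -82.   46.5   5.8] [ 90 187] [100 223]
[-22.52   4.07   9.49  87.57] [ 0.49  0.56 -0.83  1.55  0.43  1.22 -0.28]
```

```bash
python3 - <<'E'
from h import *
print(delta(439,-92,60,97.6))
E
```

```text
[ -5.   -22.43  15.49  -0.03]
```

Request:
carry_out --pt "-1 -4.48 0 0 -1" --pt "-1 -4.48 0 0 -1" --pt "-1 -4.48 0 0 -1" --pt "-1 -4.48 0 0 -1" --pt "-1 -4.48 0 0 -1" --pt "0 0 4 0 -1" --pt "0 0 4 0 -1" --pt "0 0 4 0 -1" --pt "0 0 3.4 0 -1" --pt "0 0 0 0 -1" --pt "0 0 0 0 -1"

```text
t: 47.6
eef_pos: [0.4385, -0.0912, 0.0606]
tool_rot: [-0.001, 0.658, 0.753, -0.0]
contact_force: [-0.1, 0.1, -0.0]
gripper_width: -0.001
grasp_force: 0.0
```

Request:
carry_out --pt "0 0 0.6 0 -1" --pt "0 0 0.6 0 -1" --pt "0 0 0.6 0 -1" --pt "0 0 0.4 0 -1" --pt "0 0 0 0 -1"

```text
t: 48.1
eef_pos: [0.4389, -0.0918, 0.0386]
tool_rot: [-0.0, 0.659, 0.752, -0.0]
contact_force: [1.0, -0.7, 0.1]
gripper_width: 0.002
grasp_force: 0.0
```

Request:
carry_out --pt "0 0 0.4 0 -1" --pt "0 0 0.4 0 -1" --pt "0 0 0 0 -1"

```text
t: 48.4
eef_pos: [0.4389, -0.0917, 0.0304]
tool_rot: [-0.0, 0.659, 0.752, -0.0]
contact_force: [-0.8, -0.1, 0.4]
gripper_width: 0.004
grasp_force: 0.0
```

Request:
carry_out --pt "0 0 0.4 0 -1" --pt "0 0 0.4 0 -1" --pt "0 0 0 0 -1"

```text
t: 48.7
eef_pos: [0.4392, -0.0918, 0.0227]
tool_rot: [-0.0, 0.659, 0.752, -0.0]
contact_force: [-0.9, -0.0, 5.9]
gripper_width: -0.001
grasp_force: 2.7
```

Request:
carry_out --pt "0 0 0.4 0 -1" --pt "0 0 0.4 0 -1" --pt "0 0 0 0 -1"

```text
t: 49.0
eef_pos: [0.4383, -0.092, 0.0146]
tool_rot: [-0.0, 0.659, 0.752, -0.001]
contact_force: [-3.7, -0.2, 8.1]
gripper_width: 0.004
grasp_force: 3.8
```

Request:
carry_out --pt "0 0 0.4 0 -1" --pt "0 0 0.4 0 -1" --pt "0 0 0 0 -1"

```text
t: 49.3
eef_pos: [0.4376, -0.0922, 0.0066]
tool_rot: [-0.001, 0.659, 0.752, -0.002]
contact_force: [-5.6, -1.1, 9.5]
gripper_width: 0.006
grasp_force: 4.9
```

Request:
carry_out --pt "0 0 0.2 0 -1" --pt "0 0 0.1 0 -1" --pt "0 0 0 0 -1"

```text
t: 49.6
eef_pos: [0.4372, -0.0922, 0.0037]
tool_rot: [-0.001, 0.659, 0.752, -0.002]
contact_force: [-6.2, -0.7, 11.9]
gripper_width: 0.004
grasp_force: 5.3
```

Request:
carry_out --pt "0 0 0.1 0 -1" --pt "0 0 0.1 0 -1" --pt "0 0 0 0 -1"

```text
t: 49.9
eef_pos: [0.4369, -0.0923, 0.0017]
tool_rot: [-0.001, 0.659, 0.752, -0.002]
contact_force: [-6.9, 0.3, 11.8]
gripper_width: 0.002
grasp_force: 5.6
```

Request:
carry_out --pt "0 0 0.1 0 -1" --pt "0 0 0 0 -1"

```text
t: 50.1
eef_pos: [0.4368, -0.0923, 0.0007]
tool_rot: [-0.001, 0.659, 0.752, -0.002]
contact_force: [-6.1, -0.8, 12.3]
gripper_width: 0.002
grasp_force: 5.8
```

Request:
carry_out --pt "0 0 0.1 0 -1" --pt "0 0 0.1 0 -1" --pt "0 0 0 0 -1"

```text
t: 50.4
eef_pos: [0.4367, -0.0924, -0.0007]
tool_rot: [-0.001, 0.659, 0.752, -0.003]
contact_force: [-10.8, -0.9, 23.2]
gripper_width: 0.001
grasp_force: 11.3
```

Request:
carry_out --pt "0 0 0.1 0 -1" --pt "0 0 0 0 -1"

```text
t: 50.6
eef_pos: [0.4368, -0.0924, -0.001]
tool_rot: [-0.0, 0.659, 0.752, -0.003]
contact_force: [-13.8, 0.3, 35.2]
gripper_width: -0.0
grasp_force: 17.4
```

Force rose from 12 to 35 N with no further travel, so the pedal is on its stop. I'll release it slowly, then back off and check.

Request:
carry_out --pt "0 0 0 0 -1" --pt "0 0 -0.6 0 -1" --pt "0 0 -0.8 0 -1" --pt "0 0 -0.8 0 -1" --pt "0 0 -0.8 0 -1" --pt "0 0 -0.8 0 -1" --pt "0 0 -2 0 -1" --pt "0 0 -4 0 -1" --pt "0 0 -4 0 -1" --pt "0 0 -4 0 -1" --pt "0 0 -4 0 -1" --pt "0 0 0 0 -1"

```text
t: 51.8
eef_pos: [0.4416, -0.0917, 0.2202]
tool_rot: [0.003, 0.659, 0.752, 0.001]
contact_force: [-0.5, -0.8, 0.1]
gripper_width: 0.001
grasp_force: 0.0
```

Request:
carry_out --pt "-4 1 -2 0 -1" --pt "-4 1 -2 0 -1" --pt "-4 1 -2 0 -1" --pt "-4 1 0 0 -1" --pt "-4 1 0 0 -1" --pt "-4 0 0 0 -1" --pt "-4 0 0 0 -1" --pt "0 0 0 0 -1" --pt "0 0 0 0 -1"

```text
t: 52.7
eef_pos: [0.5246, -0.363, 0.2738]
tool_rot: [-0.002, 0.659, 0.752, -0.0]
contact_force: [-0.4, 0.7, 1.3]
gripper_width: -0.0
grasp_force: 0.0
```

```bash
python3 - <<'E'
from h import *
print(tool(),bot.get_obs()['t'])
cal=imaging.calibration('wrist');im=snap('wrist','w12');t=snap('top','t12')
def hsv(im):
    h=cv2.cvtColor(im,cv2.COLOR_RGB2HSV);return [h[:,:,i].astype(int) for i in range(3)]
H,S,V=hsv(im)
for nm,m,z,a in (('red',((H<8)|(H>172))&(S>150)&(V>70),.092,100),('yellow',(H>18)&(H<32)&(S>180)&(V>100),.05,150),('cast',(H>5)&(H<30)&(S>150)&(V>110),.024,60)):
    for c in blobs(m,a): print(nm,rectw('wrist',c,z,cal))
H,S,V=hsv(t);b=hsv(cv2.imread('pics/t0.png')[:,:,::-1].copy())
for nm,(u,v,u2,v2) in {'tray':(148,170,225,262),'tote':(345,172,418,252)}.items():
    U=np.zeros(H.shape,bool);U[v:v2,u:u2]=1
    for c in blobs(U&(H<32)&(S>110)&(V>110),12): print(nm,rectw('top',c,.024))
U=np.zeros(H.shape,bool);U[140:190,250:315]=1
for c in blobs(U&((H<8)|(H>172))&(S>130),12): print('grip top',rectw('top',c,.092))
for c in blobs(U&(S<60)&(V>150),100): print('plate top',rectw('top',c,.056))
for X in (b,(H,S,V)):
    U[:]=0;U[195:255,288:325]=1
    for c in blobs(U&(X[0]>15)&(X[0]<32)&(X[1]>130),50):print('pedal',rectw('top',c,.05))
E
```

```text
(array([ 524.59992382, -362.9758077 ,  273.77138955]), np.float64(97.4884337754692)) 52.7
red [ 303.6 -244.5  -69.2   67.9   23.3]
cast [ 5.788e+02 -3.431e+02 -5.000e-01  4.260e+01  2.390e+01]
cast [ 506.3 -337.   -10.6   87.4   28.4]
cast [ 429.4 -301.7    0.6   46.6   23.3]
cast [ 580.  -255.4   -0.8   45.4   23.6]
cast [ 4.814e+02 -2.565e+02 -1.000e-01  4.640e+01  2.350e+01]
cast [ 519.3 -234.1    3.7   44.1   21.2]
tote [ 419.6 -300.4   -1.9   33.8   21.4]
tote [ 475.6 -332.9   -2.    31.    21.4]
tote [ 489.9 -245.1   26.6   77.9   30.9]
tote [ 518.4 -340.6   -2.    37.2   21.5]
tote [ 570.9 -253.2   -1.8   34.2   21.5]
tote [ 570.8 -342.4   -2.    37.2   21.5]
grip top [647.3 -13.4 -81.6  45.1  13.6]
plate top [647.1  -9.4 -82.5 127.2  91.1]
pedal [484.  -85.5   9.3  60.8  59.8]
pedal [472.4 -87.6  10.   84.9  60.4]
```

All seven castings are in the tote, the tray is clear, the plate is on the press, and the arm is clear of everything. I'll hand it in.

```bash
python3 -c "
from station import bot
print(bot.hand_in())"
```

```text
the job is handed in; nothing more can be done
None
```

I handed the job in at about 53 s: all seven castings are in the blue tote, the red-grip plate is on the press pins and resting on the lower half, and the pedal was pressed to its stop and released (I did not measure its return).

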